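# Swap the strawberry cup on display and book the old one off at the scanner

### The arm

A 6-joint arm with a two-finger parallel gripper is mounted at the origin on the work surface. World frame = base frame: x ahead of the robot, y to its left, z up, the work surface at z = 0. Lengths are in m, angles in degrees, forces in N, time in s.
With the tool pointing down it reaches from about 0.35 to 0.875 m from the base axis. Payload 4.2 kg.
Tool frame: the origin (TCP) lies between the finger pads; the fingertips stand 17 mm ahead of it and the grasp point (between the pads) lies 2 mm behind it; z points along the fingers, y is the line along which they close (so a half turn about z gives the same grasp; the last joint's range is limited). The gripper opens to 87 mm and grips with 3 to 60 N. Pads are 19 mm wide; open, the fingers measure 117 mm over their backs; the gripper's body (75 mm by 190 mm) begins 51 mm behind the grasp point.
Start: joints at [84.832, 22.042, 0.453, 0, -68.411, -14.817], TCP at [0.214, 0.587, 0.209] pointing down, gripper open.
Joint ranges: [-179.83, 179.83], [-69.29, 118.12], [-61.27, 80.66], [-181.25, 117.63], [-171.15, -9.14], [-177.46, 177.46]. Speed limits (degrees/s): [159.86, 159.86, 180, 180, 180, 180].

### API

Orientations are given as a 3x3 rotation matrix whose columns are the frame's x, y, z axes.
In Python, from station import r gives the robot as it stands.
- The arm moves only by the tool servo_tool, never from a script. Its argument "targets" is a list of rows, each a list of 5 numbers: the shift along the world's x, y, z in units of 30 mm (1.0 is 30 mm), then the turn about the world's z in rad, then the finger opening in mm, from 0 to 87. In form: [[x, y, z, turn, gripper], ...]. A call has exactly 5 rows; each row is the pose to reach, as a shift and turn from the pose commanded when the call began; what a row does not reach only later rows make up. A row lasts 1/12 s, in which the tool goes at most 41.7 mm and 7.16 degrees, less where a joint would pass 70% of its speed; a pose out of reach is approached as far as the arm can. A call with a gripper value outside its range is refused whole. The fingers move at their own pace and stop on an object; the grip force is fixed at half the most. Time passes only in rows, so rows that repeat a pose let the fingers close, or fill a call up. It gives the time, the measured TCP pose, the force, the opening and the grip force at its end, in the units of the state.
- r.sense(): the state, without advancing time (a new reading comes with each control period).
- r.capture(name): name is "scene" or "top"; returns a dict with "pixels" (400x640x3 uint8, red, green, blue), "fx", "fy", "cx", "cy" (pixels), "dist_coeffs" ([k1, k2, p1, p2, k3] as OpenCV has them; the pictures are not rectified), "world_from_camera" (4x4, takes a point from camera to world coordinates). Camera axes: x right, y down, z forward; pixel columns grow to the right and rows downward; lengths in m; the calibration is good to about 2 mm. A picture is of the moment at which its call begins. There is no depth.
- r.finish_job(): hands the job in; it is judged then, once.
The state is a dict: "time_s": time; "joints": joint angles; "joint_velocities": joint speeds; "effort": joint torques, N m; "tcp_pos": TCP position; "ee_rot": TCP orientation; "wrist_force": force on the tool from outside, world axes, zero at the start; "moment": the same for the moment, N m; "gripper_width": opening from 0.0 (shut) to 1.0 (fully open); "gripper_force": force on a finger pad.
Only numpy, scipy, OpenCV 4.12 (cv2) and the standard library are available. Lean on these libraries where they do the work, as an engineer would, in place of code of your own. Each camera call takes 0.05 s, during which the arm holds its last target. There are 200 camera calls.

### The job

Replace the strawberry dessert cup on the display riser, the one with the orange sticker, by the fresh strawberry cup from the tray: stand the fresh one in the place the old one leaves, behind its card, with its label to the front like its neighbours. Finish by holding the old cup in the air in front of the scanner to book it off: upright and still, with its label uncovered, squarely facing the window, level with the middle of the window and about 80 mm away from it; the program ends while the gripper is still holding the cup there. Keep both cups upright, set them down rather than drop them, and leave the other cups where they stand.

Things in the scene. Friction and masses are not known exactly. Their poses are not given: they have to be found in the camera images.
- cup_old: Old strawberry cup on the riser, round and straight-sided, flat clear lid: cream with red band and red top; only this one has an orange label and an orange disc on the lid. 64 mm diameter (66 at the lid), 78 mm high, 0.14 to 0.25 kg; origin at the centre of its underside, z up, x towards the printed label on its side (about 30 mm wide), a strip of which runs over the lid from centre to rim.
- old_label: The old cup's label, fixed to it: origin at the middle of the printed label, on the cup's +x side, 33.5 mm out from the axis and 36 mm above the cup's underside; x points straight out of the label.
- cup_fresh: Fresh strawberry cup in the tray, round and straight-sided, flat clear lid: cream with red band and red top, white label. 64 mm diameter (66 at the lid), 78 mm high, 0.14 to 0.25 kg; origin at the centre of its underside, z up, x towards the printed label on its side (about 30 mm wide), a strip of which runs over the lid from centre to rim.
- fresh_label: The fresh cup's label, fixed to it, in the same spot as on the old cup (33.5 mm out from the axis, 36 mm up); x points straight out of the label.
- riser: Fixed black acrylic display riser: a flat top 90 mm deep (its x) and 320 mm long (its y), 60 mm high, with three dark ticket cards on its front edge, which is its +x edge, away from the robot towards the customers. Origin at the centre of its underside. One cup stands behind each card, 105 mm apart, label to the front.
- place0 (a point): Centre of the riser's place at its -y end, on the top surface (60 mm up), 105 mm from the middle one; axes as the riser.
- place1 (a point): Centre of the riser's middle place, on the top surface; axes as the riser.
- place2 (a point): Centre of the riser's place at its +y end, on the top surface; axes as the riser.
- tray: Fixed aluminium sheet pan, 240 (its x) by 330 mm (its y), rim 20 mm high, floor 2 mm thick; origin at the centre of its underside. It holds the fresh strawberry cup and two others in a row along its y, about 104 mm apart, in any order. The counter (height 0) between tray and scanner is bare: a cup can be set down there.
- scanner: Fixed hands-free barcode scanner: round foot 96 mm across, neck, and a black head 78 mm wide, 187 mm high overall, with a dark red window 54 mm square on its front. Origin at the centre of its foot; its front faces its own -x.
- scan_window (a point): Middle of the scanner's window, on its surface, 140 mm above the counter and 38 mm in front of the foot's centre; axes as the scanner, so the window looks along -x. The label presented to it lies at negative x, and the cup's x axis then points along the scanner's +x.
- caramel_shown: Caramel cup on the riser (cream with a caramel band and top, white label). To be left alone. Same size and origin as the others.
- cookie_shown: Chocolate cookie cup on the riser (dark with a cream band, dark biscuits on top, white label). To be left alone. Same size and origin.
- caramel_stock: Caramel cup in the tray, to be left alone. Same size and origin.
- cookie_stock: Chocolate cookie cup in the tray, to be left alone. Same size and origin.
Not all that is in view belongs to the job. Of the things that look like the cup_old, the largest one is meant.

How it is judged (in metres and radians):
At the end, for the whole second after the job is handed in: Fresh cup released and still on the riser, within 20 mm of the freed place, label to front within 0.35 rad. Old cup held still by the fingers alone, upright (0.15 rad), label untouched, facing the window (0.3 rad), 50-110 mm off, within 20 mm sideways and in height. Other cups moved under 15 mm ((horizontal distance between cup_fresh and place0 below 0.02 m or horizontal distance between cup_fresh and place1 below 0.02 m or horizontal distance between cup_fresh and place2 below 0.02 m) and z of cup_fresh in the frame of riser between 0.056 and 0.064 m and angle between cup_fresh's own z axis and vertical below 0.06 rad and angle between the x axis of cup_fresh and the x axis of riser, either way round below 0.35 rad and x of fresh_label in the frame of riser above 0.008 m and contact force between each of the fingers, cup_old and cup_fresh below 0.05 N and linear speed of each of cup_fresh, cup_old below 0.02 m/s and contact force between the fingers and cup_old above 2 N and contact force between the fingers and old_label below 0.5 N and contact force between cup_old and scanner below 0.05 N and contact force between cup_old and tray below 0.05 N and contact force between cup_old and caramel_shown below 0.05 N and contact force between cup_old and cookie_shown below 0.05 N and contact force between cup_old and caramel_stock below 0.05 N and contact force between cup_old and cookie_stock below 0.05 N and angle between cup_old's own z axis and vertical below 0.15 rad and angle between the x axis of cup_old and the x axis of scanner, either way round below 0.3 rad and x of old_label in the frame of scan_window between -0.11 and -0.05 m and x of cup_old in the frame of scan_window below -0.08 m and y of old_label in the frame of scan_window between -0.02 and 0.02 m and z of old_label in the frame of scan_window between -0.02 and 0.02 m and height (world z) of cup_old above 0.07 m and distance of each of caramel_shown, cookie_shown, caramel_stock, cookie_stock from where it was at the start of the episode below 0.015 m); the arm keeps its last pose, push and grip.
It fails at once if the old strawberry cup is tipped (over 0.5 rad) (angle between cup_old's own z axis and vertical above 0.5 rad).
It fails at once if the fresh strawberry cup is tipped (over 0.5 rad) (angle between cup_fresh's own z axis and vertical above 0.5 rad).
It fails at once if the old strawberry cup is dropped (falls free faster than 0.5 m/s) (contact force between the fingers and cup_old below 0.05 N and linear speed of cup_old above 0.5 m/s).
It fails at once if the fresh strawberry cup is dropped (falls free faster than 0.5 m/s) (contact force between the fingers and cup_fresh below 0.05 N and linear speed of cup_fresh above 0.5 m/s).
It fails at once if another cup is moved (over 25 mm) or tipped (over 0.4 rad) (distance of any of caramel_shown, cookie_shown, caramel_stock, cookie_stock from where it was at the start of the episode above 0.025 m or angle between any of caramel_shown, cookie_shown, caramel_stock, cookie_stock's own z axis and vertical above 0.4 rad).
It also fails if it takes over 64 s, if anything falls off the work surface, if the arm or the gripper's body presses on something with over 40 N, if the wrist force passes 120 N, or if a joint passes its speed limit or range.

## Working session

There is one attempt and no reset: what is moved stays moved. The work goes in short steps, Python scripts to look and compute and a tool call to move; the robot and the scene stay as the last step left them, time stands still between calls to the robot, and variables do not carry over. Pictures are saved under pics/ and viewed, at most 10 in all, crops included, and the job is handed in when it is done.

Besides the shell and the picture viewer there is one more tool, called by a JSON object that holds its "op" and its "data", one argument or row to a line. servo_tool: Moves the arm, as the interface text tells. Its arguments: {"type":"object","properties":{"targets":{"type":"array","items":{"type":"array","items":{"type":"number"}}}},"required":["targets"]}

```bash
mkdir -p pics; ls
cat > h.py <<'E'
import numpy as np, cv2
from station import r
def cap(n):
    c=r.capture(n); K=np.array([[c["fx"],0,c["cx"]],[0,c["fy"],c["cy"]],[0,0,1.]])
    return c["pixels"],K,np.array(c["dist_coeffs"],float),np.array(c["world_from_camera"])
def save(img,p,s=1): cv2.imwrite(p,cv2.resize(img,None,fx=s,fy=s,interpolation=cv2.INTER_CUBIC)[:,:,::-1])
def toworld(uv,z,K,D,T):
    p=cv2.undistortPoints(np.array(uv,float).reshape(-1,1,2),K,D)[:,0]
    d=np.c_[p,np.ones(len(p))]@T[:3,:3].T; o=T[:3,3]
    return o+d*((z-o[2])/d[:,2])[:,None]
def proj(P,K,D,T):
    R=T[:3,:3].T; return cv2.projectPoints(np.array(P,float).reshape(-1,3),cv2.Rodrigues(R)[0],-R@T[:3,3],K,D)[0][:,0]
E
python3 - <<'E'
from h import *
for n in("scene","top"):
    i,K,D,T=cap(n); save(i,f"pics/{n}0.png",1.25); print(n,K.round(1).tolist(),D,T.round(3).tolist()); np.savez(n+"0.npz",i=i,K=K,D=D,T=T)
print(r.sense())
E
```

```text
pics
scene [[468.0, 0.0, 311.1], [0.0, 468.0, 197.8], [0.0, 0.0, 1.0]] [-0.01875937  0.          0.          0.          0.        ] [[-0.314, 0.788, -0.53, 1.214], [0.949, 0.258, -0.179, 0.14], [-0.005, -0.559, -0.829, 1.079], [0.0, 0.0, 0.0, 1.0]]
top [[362.6, 0.0, 321.8], [0.0, 362.6, 202.0], [0.0, 0.0, 1.0]] [0.01850625 0.         0.         0.         0.        ] [[-0.006, -0.989, 0.148, 0.495], [-0.999, 0.012, 0.038, -0.078], [-0.039, -0.148, -0.988, 0.824], [0.0, 0.0, 0.0, 1.0]]
{'time_s': 0.1, 'joints': array([ 8.48317180e+01,  2.20847826e+01,  3.86103496e-01, -2.72893031e-02,
       -6.84122172e+01, -1.48149176e+01]), 'joint_velocities': array([ 0.07868958, -0.14375844,  0.18834115,  0.07224084,  0.1031521 ,
        0.03215208]), 'effort': array([-4.62115768e-04, -3.91688812e+01,  1.87934822e+01,  4.23193216e+00,
        1.34449918e-02, -7.00428745e-05]), 'tcp_pos': array([0.21338712, 0.58681794, 0.20807022]), 'ee_rot': array([[ 9.39732841e-01, -3.41909065e-01, -6.15427655e-04],
       [-3.41909612e-01, -9.39730947e-01, -1.88770296e-03],
       [ 6.70863417e-05,  1.98435710e-03, -9.99998029e-01]]), 'wrist_force': array([-0.52379133, -0.23827347, -0.07470391]), 'moment': array([0.02771659, 0.01483823, 0.00132492]), 'gripper_force': 0.0, 'gripper_width': 1.000949688110949}
```

View pics/scene0.png

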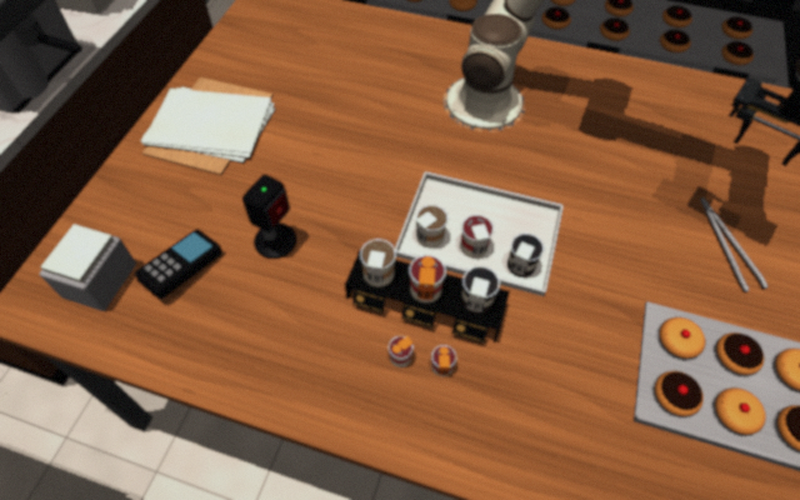

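View pics/top0.png

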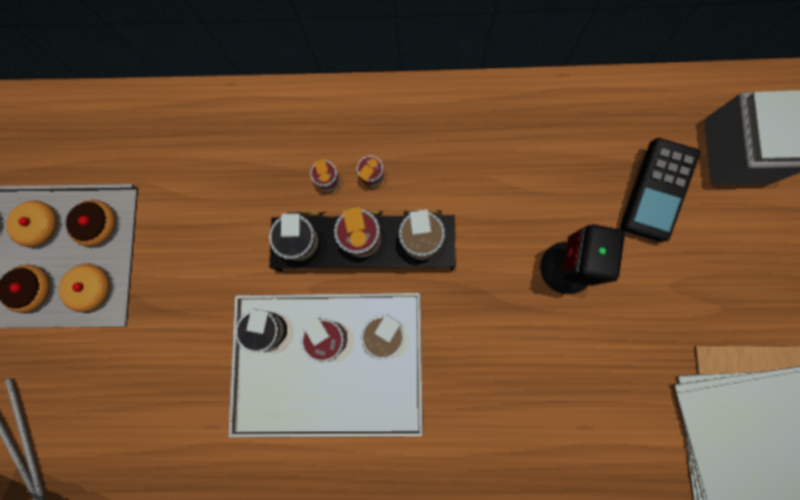

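Candidates for cup_old (top view, 800-px picture): the riser's middle cup at (357,232) and two small sample cups at (323,175) and (370,170). The description says the largest, on the riser, so I choose the middle cup and check it in a crop. The fresh cup is the red one in the tray at (325,340).

Run:
```python
from h import *
t=np.load("top0.npz"); save(t["i"][155:295,180:380],"pics/crop1.png",4)
s=np.load("scene0.npz"); a=cv2.resize(t["i"][165:250,420:520],None,fx=4,fy=4,interpolation=cv2.INTER_CUBIC);b=cv2.resize(s["i"][135:220,180:280],None,fx=4,fy=4,interpolation=cv2.INTER_CUBIC)
save(np.hstack([a,b]),"pics/crop2.png")
```

```text
(no output)
```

View pics/crop1.png

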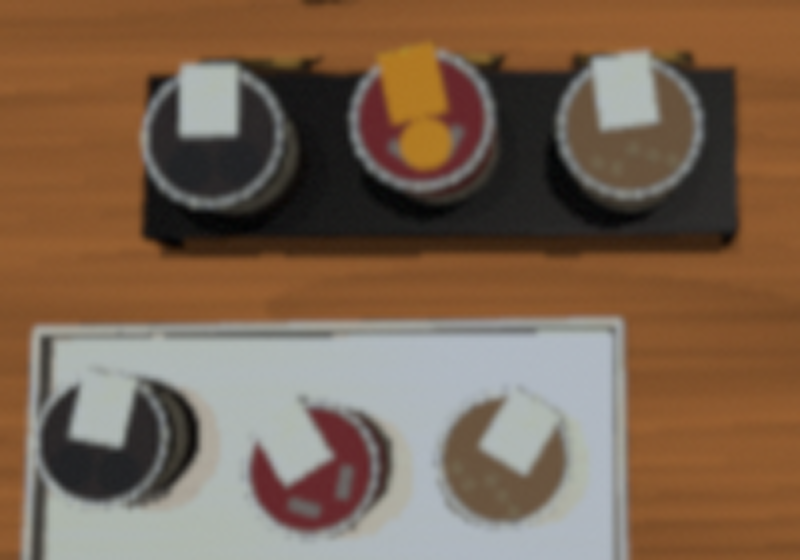

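View pics/crop2.png

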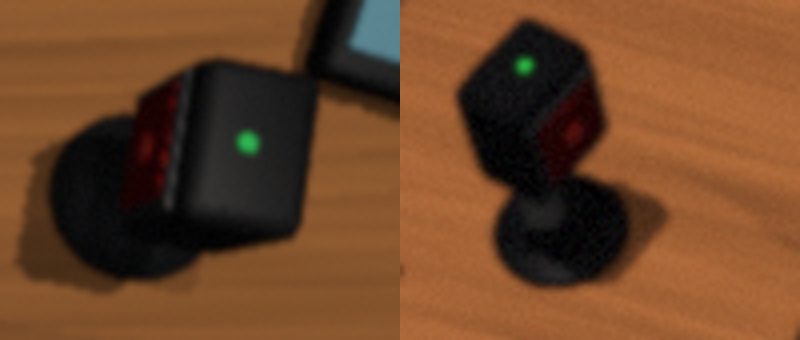

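Crop 1 shows the old cup (orange strip and disc) on the riser's middle place, lid centre (423,121). The fresh red cup's lid centre is (320,468), with its strip towards upper left. Crop 2 shows the scanner window on the left of the head in the top view (about 155,145) and at lower right in the scene view (about 572,130).

Run:
```python
from h import *
from scipy.optimize import least_squares
t=np.load("top0.npz");s=np.load("scene0.npz")
ct=[t[k] for k in"KDT"];cs=[s[k] for k in"KDT"]
f=lambda p,o:np.array(p,float)/4-.125*3+np.array(o)   # crop px -> px
W=lambda p,z:toworld(f(p,(180,155)),z,*ct)
print("shown cookie/old/caramel",W([(213,137),(423,121),(629,131)],.138).round(4).tolist())
print("stock cookie/fresh/caramel",W([(104,437),(317,468),(505,459)],.08).round(4).tolist())
print("riser top",W([(148,72),(735,68),(738,233),(143,237)],.06).round(4).tolist())
print("tray",W([(35,325),(625,320)],.02).round(4).tolist())
for p,z in(([(418,121),(407,46)],.138),([(313,472),(281,418)],.08),([(209,137),(210,65)],.138),([(628,131),(621,55)],.138)):
    a,b=W(p,z);print("label ang",np.degrees(np.arctan2(*(b-a)[[1,0]])),np.linalg.norm(b-a))
pt=f([(187,72),(170,207),(122,205),(140,100)],(420,165)); # top+,top-,bot-,bot+ (image up = +x)
ps=f([(592,78),(537,130),(547,182),(607,125)],(180-100,135))
def win(q):
    x,y,a=q; c,s_=np.cos(a),np.sin(a)
    L=np.array([[-.038,u,v] for u,v in((.027,.167),(-.027,.167),(-.027,.113),(.027,.113))])
    return np.c_[x+c*L[:,0]-s_*L[:,1],y+s_*L[:,0]+c*L[:,1],L[:,2]]
def res(q):
    w=win(q); return np.r_[(proj(w,*ct)-pt).ravel(),(proj(w[[1,0,3,2]],*cs)-ps[[0,1,2,3]][[1,0,3,2]][[1,0,3,2]]).ravel()]
def res(q):
    w=win(q); A=proj(w,*ct)-pt; B=proj(w,*cs)-ps[[1,0,3,2]]
    return np.r_[A.ravel(),B.ravel()]
for a0 in(-1.8,-1.2):
    o=least_squares(res,[.5,-.45,a0],loss="soft_l1");print("scanner",o.x,np.degrees(o.x[2]),o.cost);print(res(o.x).reshape(-1,2).round(1).tolist())
q=o.x; P=win(q).mean(0);print("window",P)
print("foot/LED",toworld(f([(562,232)],(80,135)),0.0,*cs),toworld(f([(248,142)],(420,165)),.187,*ct),toworld(f([(525,65)],(80,135)),.187,*cs))
print(np.degrees(np.arctan2(*(np.array([0,0])))))
```

```text
shown cookie/old/caramel [[0.6261, 0.1209, 0.138], [0.6326, 0.0185, 0.138], [0.6263, -0.0811, 0.138]]
stock cookie/fresh/caramel [[0.4818, 0.1891, 0.08], [0.4655, 0.0791, 0.08], [0.4694, -0.0165, 0.08]]
riser top [[0.6775, 0.1803, 0.06], [0.6748, -0.1388, 0.06], [0.5855, -0.1383, 0.06], [0.587, 0.1797, 0.06]]
tray [[0.5429, 0.2523, 0.02], [0.5426, -0.078, 0.02]]
label ang 8.69944871178751 0.03779521335061522
label ang 32.05888743681655 0.03205839730766802
label ang 0.9295001950190955 0.03583766954984351
label ang 4.454930843629344 0.037642768277718015
scanner [ 0.58593032 -0.34404395 -1.8192477 ] -104.23521526695808 9.240795855288548
[[-1.0, 2.6], [-2.3, -2.4], [0.3, 1.3], [1.1, 0.9], [-0.7, 0.9], [-0.8, -0.5], [-1.4, 0.9], [0.6, 0.8]]
scanner [ 0.5859303  -0.34404395 -1.81924818] -104.2352427390442 9.24079585533741
[[-1.0, 2.6], [-2.3, -2.4], [0.3, 1.3], [1.1, 0.9], [-0.7, 0.9], [-0.8, -0.5], [-1.4, 0.9], [0.6, 0.8]]
window [ 0.59527464 -0.30721076  0.14      ]
foot/LED [[ 0.58647874 -0.34131605  0.        ]] [[ 0.59068334 -0.33265032  0.187     ]] [[ 0.58743529 -0.33205747  0.187     ]]
0.0
```

{"op": "servo_tool", "data": {
  "targets": [
    [0.75, -1.0, 0, 0.1, 87],
    [1.5, -2.0, 0, 0.2, 87],
    [2.25, -3.0, 0, 0.3, 87],
    [3.0, -4.0, 0, 0.4, 87],
    [3.75, -5.0, 0, 0.49, 87]
  ]
}}

```text
time_s: 0.52
tcp_pos: [0.3265, 0.4356, 0.2086]
ee_rot: [[0.989, 0.146, -0.0], [0.146, -0.989, -0.001], [-0.001, 0.001, -1.0]]
wrist_force: [0.6, 0.4, 0.7]
gripper_width: 0.998
gripper_force: 0.0
```

{"op": "servo_tool", "data": {
  "targets": [
    [0.75, -1.0, 0, 0, 87],
    [1.5, -2.0, 0, 0, 87],
    [2.25, -3.0, 0, 0, 87],
    [3.0, -4.0, 0, 0, 87],
    [3.75, -5.0, 0, 0, 87]
  ]
}}

```text
time_s: 0.93
tcp_pos: [0.4391, 0.2855, 0.2088]
ee_rot: [[0.99, 0.141, -0.001], [0.141, -0.99, -0.0], [-0.001, 0.0, -1.0]]
wrist_force: [1.1, 1.0, -0.4]
gripper_width: 0.996
gripper_force: 0.0
```

{"op": "servo_tool", "data": {
  "targets": [
    [0.75, -1.0, 0, 0, 87],
    [1.5, -2.0, 0, 0, 87],
    [2.25, -3.0, 0, 0, 87],
    [3.0, -4.0, 0, 0, 87],
    [3.75, -5.0, 0, 0, 87]
  ]
}}

```text
time_s: 1.35
tcp_pos: [0.5516, 0.1356, 0.2087]
ee_rot: [[0.99, 0.141, -0.001], [0.141, -0.99, -0.0], [-0.001, 0.0, -1.0]]
wrist_force: [0.9, 0.3, 0.7]
gripper_width: 1.001
gripper_force: 0.0
```

{"op": "servo_tool", "data": {
  "targets": [
    [0.8, -1.0, 0, 0, 87],
    [1.6, -2.0, 0, 0, 87],
    [2.3, -3.0, 0, 0, 87],
    [2.7, -3.9, 0, 0, 87],
    [2.7, -3.9, 0, 0, 87]
  ]
}}

```text
time_s: 1.77
tcp_pos: [0.6334, 0.0158, 0.2075]
ee_rot: [[0.991, 0.135, -0.002], [0.135, -0.991, -0.001], [-0.002, 0.001, -1.0]]
wrist_force: [0.0, 0.3, -0.5]
gripper_width: 1.002
gripper_force: 0.0
```

Run:
```python
from h import *
s=r.sense();print(s["time_s"],s["tcp_pos"].round(4),np.degrees(np.arctan2(*s["ee_rot"][[1,0],0])),s["joints"].round(1))
t=np.load("top0.npz");ct=[t[k] for k in"KDT"]
f=lambda p,o:np.array(p,float)/4-.375+np.array(o)
w=toworld(f([(215,62),(318,75),(297,237),(180,225)],(420,165)),.187,*ct);print(w.round(3).tolist())
i,K,D,T=cap("scene"); j,*_=cap("top"); a=cv2.resize(i[180:280,250:420],None,fx=4,fy=4,interpolation=cv2.INTER_CUBIC)
save(a,"pics/s1.png")
```

```text
1.7667 [0.6334 0.0158 0.2075] 7.7660861598122874 [ 16.1  23.    1.7   0.  -68.8  81.7]
[[0.626, -0.321, 0.187], [0.62, -0.365, 0.187], [0.549, -0.35, 0.187], [0.555, -0.301, 0.187]]
```

View pics/s1.png

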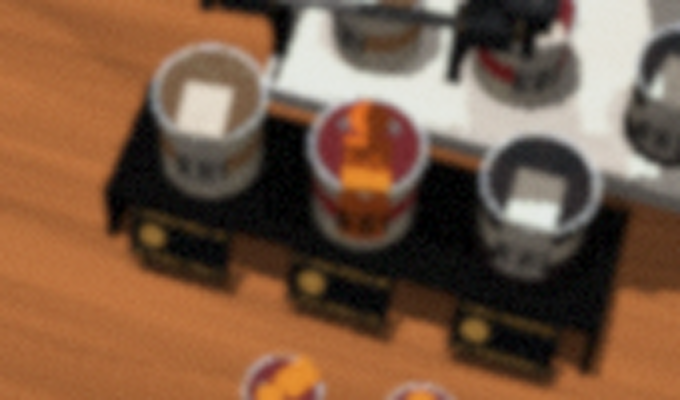

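The crop confirms the old cup in the middle (lid centre at crop (369,147)), with the orange label facing the front. I'll cross-check the lid positions from this view.

Run:
```python
from h import *
s=np.load("scene0.npz");c=[s[k] for k in"KDT"]
print(toworld(np.array([(210,93),(369,147),(541,180)])/4-.375+np.array((250,180)),.138,*c).round(4).tolist())
print("fresh",toworld(np.array([(478,229)])/1.25-.1,.08,*c).round(4))
```

```text
[[0.6327, -0.0791, 0.138], [0.6396, 0.0225, 0.138], [0.6302, 0.1242, 0.138]]
fresh [[0.4724 0.0876 0.08  ]]
```

{"op": "servo_tool", "data": {
  "targets": [
    [0.08, 0, -0.4, 0, 87],
    [0.08, 0, -0.8, 0, 87],
    [0.08, 0, -1.2, 0, 87],
    [0.08, 0, -1.5, 0, 87],
    [0.08, 0, -1.7, 0, 87]
  ]
}}

```text
time_s: 2.28
tcp_pos: [0.6333, 0.0215, 0.1563]
ee_rot: [[0.99, 0.142, -0.002], [0.142, -0.99, -0.0], [-0.002, -0.0, -1.0]]
wrist_force: [-0.4, 0.1, 0.3]
gripper_width: 1.006
gripper_force: 0.0
```

{"op": "servo_tool", "data": {
  "targets": [
    [0, 0, -0.4, 0, 87],
    [0, 0, -0.8, 0, 87],
    [0, 0, -1.2, 0, 87],
    [0, 0, -1.5, 0, 87],
    [0, 0, -1.7, 0, 87]
  ]
}}

```text
time_s: 2.7
tcp_pos: [0.6339, 0.0209, 0.1059]
ee_rot: [[0.99, 0.142, -0.001], [0.142, -0.99, -0.0], [-0.001, 0.0, -1.0]]
wrist_force: [-0.7, -0.0, -0.4]
gripper_width: 1.004
gripper_force: 0.0
```

{"op": "servo_tool", "data": {
  "targets": [
    [0, 0, 0, 0, 80],
    [0, 0, 0, 0, 75],
    [0, 0, 0, 0, 70],
    [0, 0, 0, 0, 65],
    [0, 0, 0, 0, 60]
  ]
}}

```text
time_s: 3.12
tcp_pos: [0.6349, 0.0204, 0.1078]
ee_rot: [[0.99, 0.141, 0.001], [0.141, -0.99, 0.0], [0.001, -0.0, -1.0]]
wrist_force: [-0.4, 0.4, 0.3]
gripper_width: 0.75
gripper_force: 0.0
```

{"op": "servo_tool", "data": {
  "targets": [
    [0, 0, 0, 0, 56],
    [0, 0, 0, 0, 56],
    [0, 0, 0, 0, 56],
    [0, 0, 0, 0, 56],
    [0, 0, 0, 0, 56]
  ]
}}

```text
time_s: 3.53
tcp_pos: [0.6349, 0.0205, 0.1077]
ee_rot: [[0.99, 0.141, 0.001], [0.141, -0.99, 0.0], [0.001, 0.0, -1.0]]
wrist_force: [-1.8, 0.7, 3.6]
gripper_width: 0.73
gripper_force: 30.0
```

{"op": "servo_tool", "data": {
  "targets": [
    [0, 0, 0.15, 0, 56],
    [0, 0, 0.5, 0, 56],
    [0, 0, 1.0, 0, 56],
    [0, 0, 1.5, 0, 56],
    [0, 0, 2.0, 0, 56]
  ]
}}

```text
time_s: 3.95
tcp_pos: [0.634, 0.0202, 0.1675]
ee_rot: [[0.99, 0.141, -0.001], [0.141, -0.99, -0.0], [-0.002, 0.0, -1.0]]
wrist_force: [-0.6, -0.3, -2.9]
gripper_width: 0.725
gripper_force: 30.0
```

{"op": "servo_tool", "data": {
  "targets": [
    [0, 0, 0.5, 0, 56],
    [0, 0, 1.0, 0, 56],
    [0, 0, 1.3, 0, 56],
    [0, 0, 1.4, 0, 56],
    [-0.2, -0.2, 1.4, 0, 56]
  ]
}}

```text
time_s: 4.37
tcp_pos: [0.6292, 0.015, 0.2094]
ee_rot: [[0.99, 0.142, 0.002], [0.142, -0.99, 0.001], [0.002, -0.0, -1.0]]
wrist_force: [0.5, -0.5, -2.0]
gripper_width: 0.728
gripper_force: 30.0
```

{"op": "servo_tool", "data": {
  "targets": [
    [-0.4, -0.5, 0, 0, 56],
    [-0.8, -1.1, 0, 0, 56],
    [-1.2, -1.7, 0, 0, 56],
    [-1.6, -2.3, 0, 0, 56],
    [-2.0, -2.9, 0, 0, 56]
  ]
}}

```text
time_s: 4.78
tcp_pos: [0.5663, -0.0737, 0.2075]
ee_rot: [[0.99, 0.141, -0.003], [0.141, -0.99, 0.0], [-0.003, -0.0, -1.0]]
wrist_force: [0.2, -0.9, -2.4]
gripper_width: 0.729
gripper_force: 30.0
```

{"op": "servo_tool", "data": {
  "targets": [
    [-0.5, -0.7, 0, 0, 56],
    [-1.0, -1.4, 0, 0, 56],
    [-1.5, -2.1, 0, 0, 56],
    [-2.0, -2.8, 0, 0, 56],
    [-2.4, -3.4, 0, 0, 56]
  ]
}}

```text
time_s: 5.2
tcp_pos: [0.4937, -0.1758, 0.2078]
ee_rot: [[0.99, 0.14, -0.003], [0.14, -0.99, 0.001], [-0.003, -0.001, -1.0]]
wrist_force: [0.0, -0.2, -2.5]
gripper_width: 0.727
gripper_force: 30.0
```

{"op": "servo_tool", "data": {
  "targets": [
    [-0.3, -0.3, -0.2, 0, 56],
    [-0.5, -0.5, -0.7, 0, 56],
    [-0.5, -0.5, -1.2, 0, 56],
    [-0.5, -0.5, -1.7, 0, 56],
    [-0.5, -0.5, -2.2, 0, 56]
  ]
}}

```text
time_s: 5.62
tcp_pos: [0.4802, -0.1896, 0.1413]
ee_rot: [[0.99, 0.14, -0.002], [0.14, -0.99, 0.001], [-0.002, -0.001, -1.0]]
wrist_force: [-0.7, 0.0, -2.9]
gripper_width: 0.728
gripper_force: 30.0
```

{"op": "servo_tool", "data": {
  "targets": [
    [0, 0, -0.6, 0, 56],
    [0, 0, -1.2, 0, 56],
    [0, 0, -1.8, 0, 56],
    [0, 0, -2.3, 0, 56],
    [0, 0, -2.6, 0, 56]
  ]
}}

```text
time_s: 6.03
tcp_pos: [0.4792, -0.1892, 0.0623]
ee_rot: [[0.99, 0.14, -0.005], [0.14, -0.99, 0.001], [-0.005, -0.002, -1.0]]
wrist_force: [-1.1, 0.3, -1.7]
gripper_width: 0.727
gripper_force: 30.0
```

{"op": "servo_tool", "data": {
  "targets": [
    [0, 0, -0.2, 0, 56],
    [0, 0, -0.3, 0, 56],
    [0, 0, -0.4, 0, 56],
    [0, 0, -0.45, 0, 56],
    [0, 0, -0.5, 0, 56]
  ]
}}

```text
time_s: 6.45
tcp_pos: [0.482, -0.1897, 0.0505]
ee_rot: [[0.99, 0.141, 0.001], [0.141, -0.99, -0.0], [0.001, 0.0, -1.0]]
wrist_force: [-0.5, -0.6, -1.2]
gripper_width: 0.729
gripper_force: 30.0
```

{"op": "servo_tool", "data": {
  "targets": [
    [0, 0, -0.02, 0, 56],
    [0, 0, -0.04, 0, 56],
    [0, 0, -0.06, 0, 56],
    [0, 0, -0.08, 0, 56],
    [0, 0, -0.08, 0, 56]
  ]
}}

```text
time_s: 6.87
tcp_pos: [0.4815, -0.1897, 0.0477]
ee_rot: [[0.99, 0.141, 0.0], [0.141, -0.99, -0.0], [0.0, 0.0, -1.0]]
wrist_force: [-0.5, -0.8, -2.1]
gripper_width: 0.725
gripper_force: 30.0
```

{"op": "servo_tool", "data": {
  "targets": [
    [0, 0, -0.02, 0, 56],
    [0, 0, -0.04, 0, 56],
    [0, 0, -0.06, 0, 56],
    [0, 0, -0.06, 0, 56],
    [0, 0, -0.06, 0, 56]
  ]
}}

```text
time_s: 7.28
tcp_pos: [0.4816, -0.1897, 0.0477]
ee_rot: [[0.99, 0.141, 0.001], [0.141, -0.99, -0.0], [0.0, 0.001, -1.0]]
wrist_force: [-4.3, 2.7, 9.5]
gripper_width: 0.73
gripper_force: 30.0
```

{"op": "servo_tool", "data": {
  "targets": [
    [0, 0, 0.04, 0, 66],
    [0, 0, 0.04, 0, 72],
    [0, 0, 0.04, 0, 80],
    [0, 0, 0.04, 0, 87],
    [0, 0, 0.04, 0, 87]
  ]
}}

```text
time_s: 7.7
tcp_pos: [0.4815, -0.1897, 0.0469]
ee_rot: [[0.99, 0.141, -0.0], [0.141, -0.99, -0.0], [-0.0, 0.0, -1.0]]
wrist_force: [0.2, -0.4, -0.0]
gripper_width: 0.953
gripper_force: 0.0
```

{"op": "servo_tool", "data": {
  "targets": [
    [0, 0, 0, 0, 87],
    [0, 0, 0.5, 0, 87],
    [0, 0, 1.2, 0, 87],
    [0, 0, 2.1, 0, 87],
    [0, 0, 3.0, 0, 87]
  ]
}}

```text
time_s: 8.12
tcp_pos: [0.4809, -0.1896, 0.1375]
ee_rot: [[0.99, 0.141, -0.002], [0.141, -0.99, 0.0], [-0.002, -0.0, -1.0]]
wrist_force: [0.5, -0.5, -1.0]
gripper_width: 1.0
gripper_force: 0.0
```

Run:
```python
from h import *
s=r.sense();print(s["time_s"],s["tcp_pos"].round(4),s["joints"].round(1))
i,K,D,T=cap("top"); a=cv2.resize(i[200:300,220:420],None,fx=4,fy=4,interpolation=cv2.INTER_CUBIC)
save(a,"pics/s2.png")
```

```text
8.1167 [ 0.4809 -0.1896  0.1375] [ -3.5  15.5 -20.5   0.  -54.2 101.6]
```

View pics/s2.png

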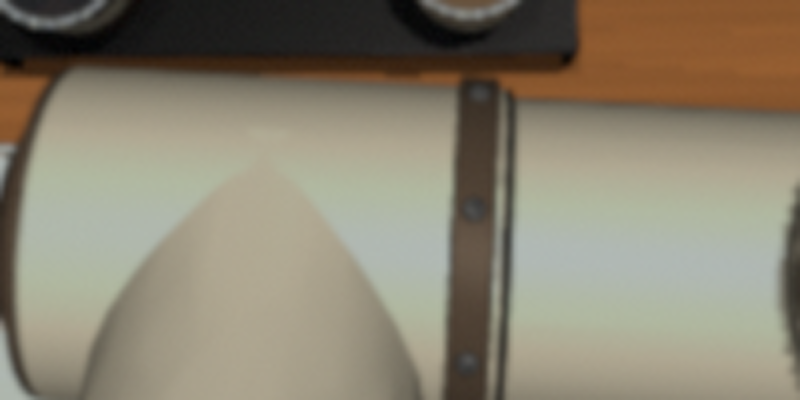

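The top view is blocked by the arm; nothing of the cup is visible. The set-down forces and width look right, so on to the fresh cup.

{"op": "servo_tool", "data": {
  "targets": [
    [-0.1, 0.8, 0.3, 0.1, 87],
    [-0.2, 1.8, 0.5, 0.2, 87],
    [-0.3, 2.9, 0.5, 0.3, 87],
    [-0.4, 4.0, 0.5, 0.4, 87],
    [-0.43, 5.1, 0.5, 0.42, 87]
  ]
}}

```text
time_s: 8.58
tcp_pos: [0.4679, -0.0354, 0.1521]
ee_rot: [[0.845, 0.535, 0.0], [0.535, -0.845, 0.0], [0.0, -0.0, -1.0]]
wrist_force: [0.7, 0.2, -1.1]
gripper_width: 1.001
gripper_force: 0.0
```

{"op": "servo_tool", "data": {
  "targets": [
    [0, 1.0, 0, 0, 87],
    [0, 2.0, 0, 0, 87],
    [0, 3.0, 0, 0, 87],
    [0, 3.7, 0, 0, 87],
    [0, 4.03, 0, 0, 87]
  ]
}}

```text
time_s: 9.0
tcp_pos: [0.4687, 0.0865, 0.152]
ee_rot: [[0.845, 0.534, 0.001], [0.534, -0.845, 0.0], [0.001, -0.0, -1.0]]
wrist_force: [-0.2, -0.2, 0.3]
gripper_width: 0.999
gripper_force: 0.0
```

Run:
```python
from h import *
s=r.sense();print(s["time_s"],s["tcp_pos"].round(4),s["joints"].round(1))
i,K,D,T=cap("scene"); a=cv2.resize(i[140:260,180:460],None,fx=2.8,fy=2.8,interpolation=cv2.INTER_CUBIC)
save(a,"pics/s3.png")
```

```text
9.0 [0.4687 0.0865 0.152 ] [ 30.1  10.7 -24.6  -0.  -54.7  92.3]
```

View pics/s3.png

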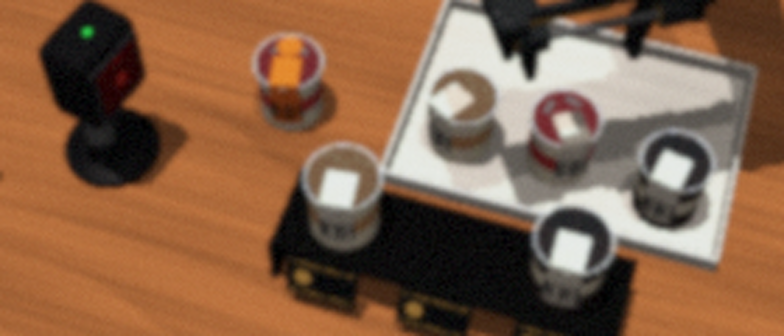

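The old cup stands upright at crop (288,65). The fresh cup's lid is at (565,120), below the gripper. I'll calibrate the view against the old cup's known spot.

Run:
```python
from h import *
s=np.load("scene0.npz");c=[s[k] for k in"KDT"]
f=lambda p:np.array(p,float)/2.8-.32+np.array((180,140))
w=toworld(f([(289,67),(565,122),(463,101),(676,163)]),.078,*c);print(w.round(4).tolist())
```

```text
[[0.491, -0.1841, 0.078], [0.4721, 0.0855, 0.078], [0.4782, -0.0125, 0.078], [0.4857, 0.1936, 0.078]]
```

{"op": "servo_tool", "data": {
  "targets": [
    [-0.1, -0.13, -0.1, 0, 87],
    [-0.1, -0.13, -0.4, 0, 87],
    [-0.1, -0.13, -0.8, 0, 87],
    [-0.1, -0.13, -1.3, 0, 87],
    [-0.1, -0.13, -1.8, 0, 87]
  ]
}}

```text
time_s: 9.47
tcp_pos: [0.4651, 0.0787, 0.0969]
ee_rot: [[0.848, 0.53, -0.0], [0.53, -0.848, -0.0], [-0.0, -0.0, -1.0]]
wrist_force: [-0.2, -0.3, 0.2]
gripper_width: 1.0
gripper_force: 0.0
```

{"op": "servo_tool", "data": {
  "targets": [
    [0, 0, -0.4, 0, 87],
    [0, 0, -0.8, 0, 87],
    [0, 0, -1.2, 0, 87],
    [0, 0, -1.5, 0, 87],
    [0, 0, -1.6, 0, 87]
  ]
}}

```text
time_s: 9.88
tcp_pos: [0.4642, 0.0786, 0.0482]
ee_rot: [[0.848, 0.53, -0.004], [0.53, -0.848, -0.002], [-0.004, -0.0, -1.0]]
wrist_force: [-0.3, -0.3, 0.0]
gripper_width: 0.997
gripper_force: 0.0
```

{"op": "servo_tool", "data": {
  "targets": [
    [0, 0, 0, 0, 80],
    [0, 0, 0, 0, 75],
    [0, 0, 0, 0, 70],
    [0, 0, 0, 0, 65],
    [0, 0, 0, 0, 60]
  ]
}}

```text
time_s: 10.3
tcp_pos: [0.4659, 0.0807, 0.0506]
ee_rot: [[0.847, 0.532, 0.001], [0.532, -0.847, 0.001], [0.001, -0.0, -1.0]]
wrist_force: [-0.7, 1.4, 1.3]
gripper_width: 0.751
gripper_force: 0.6
```

{"op": "servo_tool", "data": {
  "targets": [
    [0, 0, 0, 0, 56],
    [0, 0, 0, 0, 56],
    [0, 0, 0, 0, 56],
    [0, 0, 0, 0, 56],
    [0, 0, 0, 0, 56]
  ]
}}

```text
time_s: 10.72
tcp_pos: [0.4659, 0.0807, 0.0506]
ee_rot: [[0.846, 0.532, 0.001], [0.532, -0.846, 0.0], [0.001, 0.0, -1.0]]
wrist_force: [-1.2, 2.2, 6.3]
gripper_width: 0.726
gripper_force: 30.0
```

{"op": "servo_tool", "data": {
  "targets": [
    [0, 0, 0.15, 0, 56],
    [0, 0, 0.5, 0, 56],
    [0, 0, 1.1, 0, 56],
    [0, 0, 1.7, 0, 56],
    [0, 0, 2.3, 0, 56]
  ]
}}

```text
time_s: 11.13
tcp_pos: [0.4648, 0.0799, 0.1191]
ee_rot: [[0.847, 0.532, -0.002], [0.532, -0.847, -0.001], [-0.002, -0.0, -1.0]]
wrist_force: [0.6, 0.3, -1.7]
gripper_width: 0.73
gripper_force: 30.0
```

{"op": "servo_tool", "data": {
  "targets": [
    [0, 0, 0.6, -0.05, 56],
    [0, 0, 1.2, -0.12, 56],
    [0, 0, 1.8, -0.2, 56],
    [0, 0, 2.4, -0.28, 56],
    [0, 0, 2.9, -0.36, 56]
  ]
}}

```text
time_s: 11.55
tcp_pos: [0.4652, 0.0801, 0.2068]
ee_rot: [[0.981, 0.196, -0.0], [0.196, -0.981, -0.0], [-0.0, 0.0, -1.0]]
wrist_force: [0.2, 0.3, -1.2]
gripper_width: 0.729
gripper_force: 30.0
```

{"op": "servo_tool", "data": {
  "targets": [
    [0.2, -0.1, 0.2, -0.08, 56],
    [0.6, -0.3, 0.2, -0.15, 56],
    [1.1, -0.5, 0.2, -0.19, 56],
    [1.6, -0.7, 0.2, -0.19, 56],
    [2.1, -0.9, 0.2, -0.19, 56]
  ]
}}

```text
time_s: 11.97
tcp_pos: [0.5285, 0.0528, 0.2114]
ee_rot: [[1.0, 0.011, -0.002], [0.011, -1.0, -0.0], [-0.002, 0.0, -1.0]]
wrist_force: [-1.3, 0.8, -1.9]
gripper_width: 0.729
gripper_force: 30.0
```

{"op": "servo_tool", "data": {
  "targets": [
    [0.6, -0.2, 0, 0, 56],
    [1.2, -0.4, 0, 0, 56],
    [1.8, -0.6, 0, 0, 56],
    [2.4, -0.8, 0, 0, 56],
    [2.9, -0.95, 0, 0, 56]
  ]
}}

```text
time_s: 12.38
tcp_pos: [0.616, 0.0241, 0.2108]
ee_rot: [[1.0, 0.01, -0.002], [0.01, -1.0, -0.0], [-0.002, 0.0, -1.0]]
wrist_force: [0.3, 1.0, -1.7]
gripper_width: 0.724
gripper_force: 30.0
```

{"op": "servo_tool", "data": {
  "targets": [
    [0.3, -0.1, 0, 0, 56],
    [0.5, -0.13, 0, 0, 56],
    [0.5, -0.13, 0, 0, 56],
    [0.5, -0.13, 0, 0, 56],
    [0.5, -0.13, 0, 0, 56]
  ]
}}

```text
time_s: 12.8
tcp_pos: [0.6298, 0.0212, 0.2121]
ee_rot: [[1.0, 0.012, -0.001], [0.012, -1.0, 0.0], [-0.001, -0.0, -1.0]]
wrist_force: [0.2, -1.4, -1.4]
gripper_width: 0.732
gripper_force: 30.0
```

Run:
```python
from h import *
s=r.sense();print(s["time_s"],s["tcp_pos"].round(4),np.degrees(np.arctan2(*s["ee_rot"][[1,0],0])))
i,K,D,T=cap("scene"); a=cv2.resize(i[150:270,250:430],None,fx=4,fy=4,interpolation=cv2.INTER_CUBIC)
save(a,"pics/s4.png")
```

```text
12.8 [0.6298 0.0212 0.2121] 0.6621642499982897
```

View pics/s4.png

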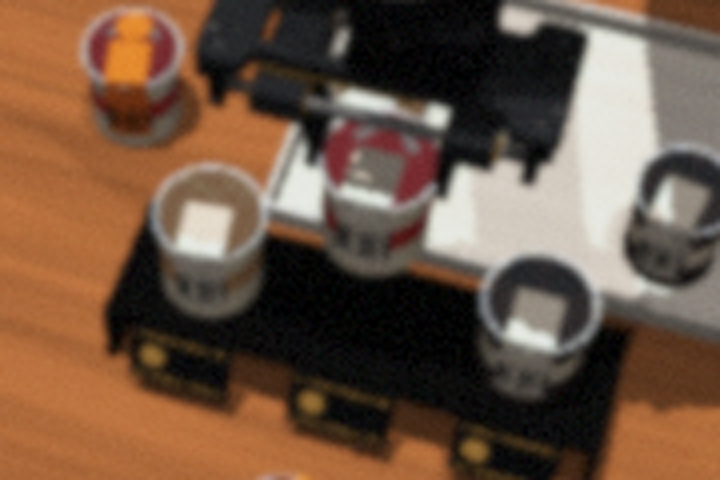

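The fresh cup is held above the middle gap at crop (380,190), label to the front like its neighbours. Lowering it.

{"op": "servo_tool", "data": {
  "targets": [
    [0, 0, -0.3, 0, 56],
    [0, 0, -0.8, 0, 56],
    [0, 0, -1.3, 0, 56],
    [0, 0, -1.8, 0, 56],
    [0, 0, -2.2, 0, 56]
  ]
}}

```text
time_s: 13.27
tcp_pos: [0.6294, 0.0211, 0.1445]
ee_rot: [[1.0, 0.011, -0.002], [0.011, -1.0, 0.0], [-0.002, -0.0, -1.0]]
wrist_force: [-0.4, 0.5, -2.1]
gripper_width: 0.728
gripper_force: 30.0
```

{"op": "servo_tool", "data": {
  "targets": [
    [0, 0, -0.4, 0, 56],
    [0, 0, -0.7, 0, 56],
    [0, 0, -0.9, 0, 56],
    [0, 0, -1.0, 0, 56],
    [0, 0, -1.1, 0, 56]
  ]
}}

```text
time_s: 13.68
tcp_pos: [0.6307, 0.021, 0.113]
ee_rot: [[1.0, 0.012, 0.001], [0.012, -1.0, -0.0], [0.001, 0.0, -1.0]]
wrist_force: [-0.2, -0.9, -1.2]
gripper_width: 0.726
gripper_force: 30.0
```

{"op": "servo_tool", "data": {
  "targets": [
    [0, 0, -0.03, 0, 56],
    [0, 0, -0.06, 0, 56],
    [0, 0, -0.09, 0, 56],
    [0, 0, -0.11, 0, 56],
    [0, 0, -0.11, 0, 56]
  ]
}}

```text
time_s: 14.1
tcp_pos: [0.6307, 0.021, 0.1099]
ee_rot: [[1.0, 0.011, 0.0], [0.011, -1.0, 0.0], [0.0, -0.0, -1.0]]
wrist_force: [0.1, -0.4, -1.8]
gripper_width: 0.733
gripper_force: 30.0
```

{"op": "servo_tool", "data": {
  "targets": [
    [0, 0, -0.02, 0, 56],
    [0, 0, -0.04, 0, 56],
    [0, 0, -0.06, 0, 56],
    [0, 0, -0.07, 0, 56],
    [0, 0, -0.07, 0, 56]
  ]
}}

```text
time_s: 14.52
tcp_pos: [0.6307, 0.021, 0.1087]
ee_rot: [[1.0, 0.012, 0.001], [0.012, -1.0, -0.0], [0.001, 0.0, -1.0]]
wrist_force: [-1.9, 0.9, 4.4]
gripper_width: 0.728
gripper_force: 30.0
```

{"op": "servo_tool", "data": {
  "targets": [
    [0, 0, 0.02, 0, 66],
    [0, 0, 0.02, 0, 72],
    [0, 0, 0.02, 0, 78],
    [0, 0, 0.02, 0, 80],
    [0, 0, 0.02, 0, 80]
  ]
}}

```text
time_s: 14.93
tcp_pos: [0.6306, 0.0209, 0.1079]
ee_rot: [[1.0, 0.011, -0.0], [0.011, -1.0, -0.0], [-0.0, 0.0, -1.0]]
wrist_force: [0.7, -0.1, 0.5]
gripper_width: 0.898
gripper_force: 0.0
```

{"op": "servo_tool", "data": {
  "targets": [
    [0, 0, 0, 0, 80],
    [0, 0, 0.4, 0, 80],
    [0, 0, 1.0, 0, 80],
    [0, 0, 1.8, 0, 80],
    [0, 0, 2.7, 0, 80]
  ]
}}

```text
time_s: 15.35
tcp_pos: [0.6298, 0.0208, 0.1888]
ee_rot: [[1.0, 0.011, -0.003], [0.011, -1.0, -0.001], [-0.003, 0.001, -1.0]]
wrist_force: [0.8, -0.5, 0.3]
gripper_width: 0.92
gripper_force: 0.0
```

{"op": "servo_tool", "data": {
  "targets": [
    [-0.5, -0.7, 0.7, 0.02, 84],
    [-1.2, -1.7, 0.7, 0.05, 87],
    [-1.9, -2.7, 0.7, 0.09, 87],
    [-2.5, -3.6, 0.7, 0.13, 87],
    [-3.1, -4.5, 0.7, 0.13, 87]
  ]
}}

```text
time_s: 15.77
tcp_pos: [0.5364, -0.1151, 0.2105]
ee_rot: [[0.99, 0.142, 0.001], [0.142, -0.99, 0.0], [0.001, -0.0, -1.0]]
wrist_force: [0.5, -0.6, 0.0]
gripper_width: 0.995
gripper_force: 0.0
```

Run:
```python
from h import *
s=r.sense();print(s["time_s"],s["tcp_pos"].round(4),np.degrees(np.arctan2(*s["ee_rot"][[1,0],0])),s["joints"].round(1))
```

```text
15.7667 [ 0.5364 -0.1151  0.2105] 8.186897891915674 [  4.8  14.5 -10.3  -0.  -65.2  93.4]
```

{"op": "servo_tool", "data": {
  "targets": [
    [-0.7, -0.9, 0, 0, 87],
    [-1.4, -1.8, 0, 0, 87],
    [-1.9, -2.5, 0, 0, 87],
    [-1.9, -2.5, -0.5, 0, 87],
    [-1.9, -2.5, -1.1, 0, 87]
  ]
}}

```text
time_s: 16.18
tcp_pos: [0.4807, -0.1905, 0.1787]
ee_rot: [[0.99, 0.138, 0.005], [0.138, -0.99, -0.001], [0.005, 0.001, -1.0]]
wrist_force: [1.0, -0.6, -0.7]
gripper_width: 1.003
gripper_force: 0.0
```

{"op": "servo_tool", "data": {
  "targets": [
    [0, 0, -0.6, 0, 87],
    [0, 0, -1.2, 0, 87],
    [0, 0, -1.8, 0, 87],
    [0, 0, -2.3, 0, 87],
    [0, 0, -2.8, 0, 87]
  ]
}}

```text
time_s: 16.6
tcp_pos: [0.4805, -0.1891, 0.0924]
ee_rot: [[0.99, 0.141, -0.0], [0.141, -0.99, -0.0], [-0.0, 0.0, -1.0]]
wrist_force: [-0.5, -0.1, -0.2]
gripper_width: 1.002
gripper_force: 0.0
```

{"op": "servo_tool", "data": {
  "targets": [
    [0, 0, -0.5, 0, 87],
    [0, 0, -0.9, 0, 87],
    [0, 0, -1.2, 0, 87],
    [0, 0, -1.4, 0, 87],
    [0, 0, -1.4, 0, 87]
  ]
}}

```text
time_s: 17.02
tcp_pos: [0.4799, -0.189, 0.0501]
ee_rot: [[0.99, 0.141, -0.002], [0.141, -0.99, 0.0], [-0.002, -0.001, -1.0]]
wrist_force: [0.0, -0.5, 0.5]
gripper_width: 0.999
gripper_force: 0.0
```

{"op": "servo_tool", "data": {
  "targets": [
    [0, 0, 0, 0, 80],
    [0, 0, 0, 0, 75],
    [0, 0, 0, 0, 70],
    [0, 0, 0, 0, 65],
    [0, 0, 0, 0, 60]
  ]
}}

```text
time_s: 17.43
tcp_pos: [0.4809, -0.1891, 0.0518]
ee_rot: [[0.99, 0.141, 0.001], [0.141, -0.99, -0.0], [0.001, 0.0, -1.0]]
wrist_force: [-0.7, -0.4, -0.3]
gripper_width: 0.752
gripper_force: 0.0
```

{"op": "servo_tool", "data": {
  "targets": [
    [0, 0, 0, 0, 56],
    [0, 0, 0, 0, 56],
    [0, 0, 0, 0, 56],
    [0, 0, 0, 0, 56],
    [0, 0, 0, 0, 56]
  ]
}}

```text
time_s: 17.85
tcp_pos: [0.4809, -0.1892, 0.0517]
ee_rot: [[0.99, 0.141, 0.001], [0.141, -0.99, -0.0], [0.001, 0.0, -1.0]]
wrist_force: [-0.9, -1.1, 4.1]
gripper_width: 0.729
gripper_force: 30.0
```

{"op": "servo_tool", "data": {
  "targets": [
    [0, 0, 0.15, 0, 56],
    [0, 0, 0.5, 0, 56],
    [0, 0, 1.0, 0, 56],
    [0, 0, 1.5, 0, 56],
    [0, 0, 2.0, -0.05, 56]
  ]
}}

```text
time_s: 18.27
tcp_pos: [0.4795, -0.1887, 0.1109]
ee_rot: [[0.996, 0.09, -0.003], [0.09, -0.996, 0.001], [-0.003, -0.001, -1.0]]
wrist_force: [0.4, -0.5, -1.3]
gripper_width: 0.723
gripper_force: 30.0
```

{"op": "servo_tool", "data": {
  "targets": [
    [0, 0, 0.5, -0.1, 56],
    [0, 0, 1.0, -0.2, 56],
    [0, 0, 1.3, -0.3, 56],
    [0, 0, 1.47, -0.4, 56],
    [0.1, 0, 1.47, -0.5, 56]
  ]
}}

```text
time_s: 18.68
tcp_pos: [0.4831, -0.1888, 0.156]
ee_rot: [[0.915, -0.402, 0.001], [-0.402, -0.915, 0.001], [0.0, -0.001, -1.0]]
wrist_force: [0.5, 0.0, -2.2]
gripper_width: 0.727
gripper_force: 30.0
```

{"op": "servo_tool", "data": {
  "targets": [
    [0.2, 0, 0, -0.1, 56],
    [0.5, 0, 0, -0.2, 56],
    [0.9, 0, 0, -0.3, 56],
    [1.3, 0, 0, -0.4, 56],
    [1.7, -0.1, 0, -0.5, 56]
  ]
}}

```text
time_s: 19.1
tcp_pos: [0.5341, -0.1913, 0.1543]
ee_rot: [[0.611, -0.792, -0.002], [-0.792, -0.611, 0.001], [-0.002, 0.001, -1.0]]
wrist_force: [-0.5, -0.7, -3.0]
gripper_width: 0.729
gripper_force: 30.0
```

{"op": "servo_tool", "data": {
  "targets": [
    [0.4, 0, 0, -0.1, 56],
    [0.8, -0.1, 0, -0.2, 56],
    [1.2, -0.1, 0, -0.3, 56],
    [1.6, -0.1, 0, -0.4, 56],
    [2.0, -0.2, 0, -0.5, 56]
  ]
}}

```text
time_s: 19.52
tcp_pos: [0.5942, -0.1973, 0.154]
ee_rot: [[0.156, -0.988, -0.003], [-0.988, -0.156, 0.001], [-0.002, 0.003, -1.0]]
wrist_force: [-0.6, -0.5, -2.0]
gripper_width: 0.724
gripper_force: 30.0
```

{"op": "servo_tool", "data": {
  "targets": [
    [0.3, 0, 0, -0.1, 56],
    [0.6, 0, 0, -0.2, 56],
    [0.8, 0, 0, -0.3, 56],
    [0.83, 0, 0, -0.38, 56],
    [0.83, 0, 0, -0.4, 56]
  ]
}}

```text
time_s: 19.93
tcp_pos: [0.6189, -0.1975, 0.1537]
ee_rot: [[-0.238, -0.971, -0.003], [-0.971, 0.238, 0.001], [-0.0, 0.003, -1.0]]
wrist_force: [0.1, -0.5, -2.0]
gripper_width: 0.727
gripper_force: 30.0
```

{"op": "servo_tool", "data": {
  "targets": [
    [0, 0, 0, 0, 56],
    [0, 0, 0, 0, 56],
    [0, 0, 0, 0, 56],
    [0, 0, 0, 0, 56],
    [0, 0, 0, 0, 56]
  ]
}}

```text
time_s: 20.35
tcp_pos: [0.6193, -0.198, 0.1554]
ee_rot: [[-0.235, -0.972, 0.0], [-0.972, 0.235, 0.0], [-0.0, -0.0, -1.0]]
wrist_force: [-0.6, 0.5, -2.0]
gripper_width: 0.725
gripper_force: 30.0
```

Run:
```python
from h import *
s=r.sense();print(s["time_s"],s["tcp_pos"].round(4),np.degrees(np.arctan2(*s["ee_rot"][[1,0],0])),s["joints"].round(1),s["gripper_force"])
i,K,D,T=cap("scene"); j,*_=cap("top")
a=cv2.resize(i[130:280,170:430],None,fx=3,fy=3,interpolation=cv2.INTER_CUBIC)
save(a,"pics/s5.png")
```

```text
20.35 [ 0.6193 -0.198   0.1554] -103.61225386899183 [ -3.5  26.7  -0.1  -0.  -63.2 -10.1] 29.998352229595184
```

View pics/s5.png

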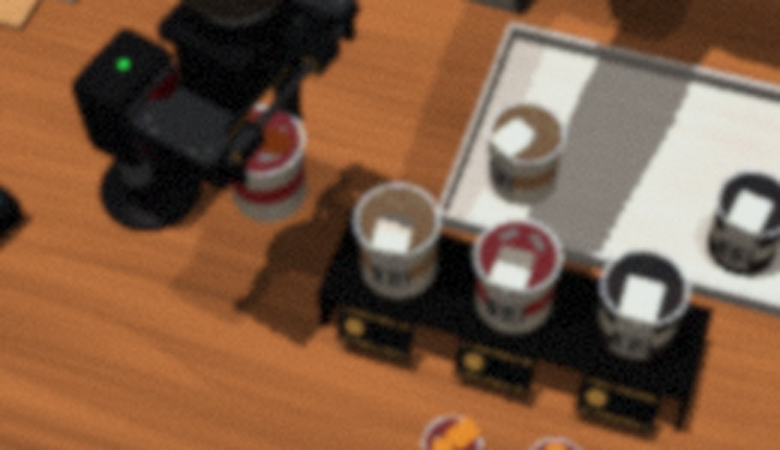

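The fresh cup stands in the middle place with its label to the front (crop 517,275). The old cup is held upright before the scanner (270,165). One last numeric check of the scanner's lateral position.

Run:
```python
from h import *
t=np.load("top0.npz");ct=[t[k] for k in"KDT"]; s=np.load("scene0.npz");cs=[s[k] for k in"KDT"]
foot=toworld(np.array([[136,197]])/4-.375+np.array((420,165)),.004,*ct)[0];print("foot top",foot)
for n,F in(("top",foot),("fit",np.array([.586,-.344,0])),("scene-bias",np.array([.580,-.347,0]))):
    for a in(-100,-104,-108):
        a=np.radians(a);x=np.array([np.cos(a),np.sin(a)]);y=np.array([-x[1],x[0]])
        c=np.array([.6185,-.198]); th=np.radians(-103.6); l=c+.0335*np.array([np.cos(th),np.sin(th)]); d=l-(F[:2]+-.038*x)
        print(n,round(np.degrees(a)),(d@x).round(4),(d@y).round(4))
```

```text
foot top [ 0.58773362 -0.34219864  0.004     ]
top -100 -0.0759 0.0032
top -104 -0.0759 -0.0048
top -108 -0.0752 -0.0127
fit -100 -0.078 0.0046
fit -104 -0.078 -0.0036
fit -108 -0.0775 -0.0116
scene-bias -100 -0.082 0.0099
scene-bias -104 -0.0824 0.0015
scene-bias -108 -0.0822 -0.0069
```

All estimates lie well within tolerance, so I'm handing in.

```bash
python3 -c "
from station import r
print(r.finish_job())"
```

```text
the job is handed in; nothing more can be done
None
```

I handed the job in after about 20 s of robot time; the hand-in gave no verdict. The fresh strawberry cup stands in the middle place of the riser with its label to the front. The gripper holds the old cup upright in front of the scanner, its label about 78 mm from the window and within about 13 mm sideways by every estimate.

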